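# Find the switch key left latched and release it

### The job

One of the four identical white keys on the grey switch box has been left latched down. With a fingertip, tap every key lightly, one after another from left to right as seen from the robot, only enough to feel which is latched: do not push any raised key in as far as half its travel, and do not release the latched one yet. After the four taps press the latched key all the way down and let go so that it springs up and all four keys stand raised, leaving the other things on the bench where they are; nothing is to be picked up.

Things in the scene. Friction and masses are not known exactly. Their poses are not given: they have to be found in the camera images.
- switch_box: grey bench switch box with a black top plate, 104 x 214 x 40 mm (x, y, z), fixed to the table. Origin: centre of its underside, on the table. x axis: from its front (the robot's side) to its back; y: along the row of keys, to the left; z up. Turned by up to 0.3 rad either way. The four keys stand in a row along y, 50 mm apart, 12 mm in front of its centre line.
- key1: the first (leftmost) white key, 44 x 34 mm (x, y) on top. Origin: centre of its flat top face; it moves straight down. Top 64 mm above the table when raised, about 56 mm when latched, 50.5 mm fully down. One key, a different one from run to run, starts latched. Gaps between neighbours are 16 mm, and a fully pressed key still stands 10 mm above the box.
- key2: the second white key, 44 x 34 mm (x, y) on top. Origin: centre of its flat top face; it moves straight down. Top 64 mm above the table when raised, about 56 mm when latched, 50.5 mm fully down. All keys alike: a raised key starts to give at 2.5 N, then takes 0.4 N more per mm; pushed in less than half way (6.5 mm) it just springs back.
- key3: the third white key, 44 x 34 mm (x, y) on top. Origin: centre of its flat top face; it moves straight down. Top 64 mm above the table when raised, about 56 mm when latched, 50.5 mm fully down. All keys alike: a latched key feels hard up to about 5.7 N; pushed on, it gives and is released at about 11 mm below the raised height (7.5 N).
- key4: the fourth (rightmost) white key, 44 x 34 mm (x, y) on top. Origin: centre of its flat top face; it moves straight down. Top 64 mm above the table when raised, about 56 mm when latched, 50.5 mm fully down. All keys alike: fully down takes about 9 N. A released key springs up to the raised height when let go.
- marker: white marker pen with a black cap, 17 x 135 x 16 mm, lying; loose bystander, to be left where it is. Origin: near the centre of its underside.
- side_cutters: blue-handled side cutters, 49 x 128 x 12 mm, lying; loose bystander, to be left where it is. Origin: near the centre of its underside.
- masking_roll: roll of masking tape lying flat, 104 mm across, 25 mm high; loose bystander, to be left where it is. Origin: near the centre of its underside.
- ink_bottle: small brown dropper bottle with a black top, 33 mm across, 102 mm high, standing between the switch box and a fixed grey steel drawer cabinet (180 x 280 mm, 235 mm high) on the right of the table; loose bystander, to be left where it is. Origin: near the centre of its underside.

How it is judged:
By the outcome, as a careful person would: the job done as asked, in the order asked, and still so for the second after the job is handed in, with the robot touching nothing.
It also fails if it takes over 53 s, if anything falls off the work surface, if the arm or the gripper's body presses on something with over 40 N, if the wrist force passes 120 N, or if a joint passes its speed limit or range.

### The arm

A 7-joint arm with a two-finger parallel gripper is mounted at the origin on the work surface; the furniture and walls round the work are solid. World frame = base frame: x ahead of the robot, y to its left, z up, the work surface at z = 0. Lengths are in m, angles in rad, forces in N, time in s.
With the tool pointing down it reaches from about 0.4 to 0.85 m from the base axis. Payload 4.5 kg.
Tool frame: the origin (TCP) lies on the centre line of the jaws, within the pads' length; the fingertips stand 14 mm ahead of it and the grasp point (between the pads) lies 5 mm behind it (r.tips_ahead is the distance from the TCP to the fingertips, in m); z points along the fingers, y is the direction in which the jaws open and shut (so a half turn about z gives the same grasp; the last joint's range is limited). The gripper opens to 85 mm and grips with 20 to 120 N. Pads are 22 mm wide; open, the fingers measure 114 mm over their backs; the gripper's body (76 mm by 85 mm) begins 54 mm behind the grasp point. The pads swing forward as they close: fully open they stand 13 mm farther back than shut.
Start: joints at [1.285, 0.689, -0.195, 1.565, 0.157, 0.902, -0.215], TCP at [0.197, -0.593, 0.245] pointing down, gripper open.
Joint ranges: [-3.01, 3.01], [-0.46, 2.08], [-1.47, 1.51], [0.13, 2.56], [-1, 4.14], [0.04, 2.09], [-2.66, 2.66]. Speed limits (rad/s): [2.57, 2.57, 3.14, 3.14, 3.14, 3.14, 3.14].

### API

Orientations are given as [roll, pitch, yaw] about the fixed x, y, z axes, in that order (R = Rz(yaw) Ry(pitch) Rx(roll)).
In Python, from cell import r gives the robot as it stands.
- The arm moves only by the tool play_rows, never from a script. Its argument "commands" is a list of rows, each an object with "travel": the shift along the tool's x, y, z in mm, a list of three; "delta_rot": the turn, a rotation vector about the tool's x, y, z in degrees, a list of three; "hand": the gripper's target within -1 to 1 (shut at 1, half-way at 0, fully open at -1). A call has 1 to 10 rows; each row shifts and turns the pose as measured when the row begins, along the tool's axes as they then stand; what a row does not reach is not made up. A row lasts 1/12 s, in which the tool goes at most 41.7 mm and 7.16 degrees, less where a joint would pass 70% of its speed; a pose out of reach is approached as far as the arm can. A call with a gripper value outside its range is refused whole. The fingers move at their own pace and stop on an object; the grip force is fixed at half the most. Time passes only in rows, so rows that do not move let the fingers close. It gives the time, the measured TCP pose, the force and the opening at its end, in the units of the state.
- r.observe(): the state, without advancing time (a new reading comes with each control period).
- r.get_image(name): name is "scene" or "side" or "wrist"; returns a dict with "pixels" (384x512x3 uint8, blue, green, red), "depth" (384x512 float32, m along the optical axis (not along the pixel's ray), 0 where there is no reading), "fx", "fy", "cx", "cy" (pixels), "k1" (the pictures are not rectified: a ray, as slopes to the right and down, at radius r is drawn at 1 + k1 r^2 times it, then the intrinsics apply), "R" (3x3) and "t" (3): a world point X has camera coordinates R X + t. Camera axes: x right, y down, z forward; pixel columns grow to the right and rows downward; lengths in m; the calibration is good to about 2 mm. A picture is of the moment at which its call begins.
- r.finish_job(): hands the job in, once; it reports no verdict.
Trained networks look in the newest picture that a camera, given by its name, has taken for a name from the list of things; names that differ only in an ending like _2 or _b are one class to them, and where a whole thing is asked for, a point or a joint stands for the part that bears it (a point fixed in the world has none). Each returns a list of dicts, best first, with "p" (0 to 1); they miss things now and then, are a little off and sometimes report something else, mostly with a low value. They report only what shows in the picture. A call takes as long as a camera call.
- r.boxes_of(name, camera): "box" ([left, top, right, bottom] in pixels, round what is visible of it).
- r.cut_out(name, camera): "region" (384x512 bool, what is visible of it) and "box" ([left, top, right, bottom] in pixels, round what is visible of it).
The state is a dict: "time_s": time; "joints": joint angles; "qvel": joint speeds; "joint_efforts": joint torques, N m; "position": TCP position; "tool_rot": TCP orientation; "wrist_force": force on the tool from outside, world axes, zero at the start; "wrist_torque": the same for the moment, N m; "opening": opening from 0.0 (shut) to 1.0 (fully open).
Only numpy, scipy, OpenCV 4.12 (cv2) and the standard library are available. Lean on these libraries where they do the work, as an engineer would, in place of code of your own. Each camera call takes 0.05 s, during which the arm holds its last target. There are 200 camera calls.

## Working session

There is one attempt and no reset: what is moved stays moved. The work goes in short steps, Python scripts to look and compute and a tool call to move; the robot and the scene stay as the last step left them, time stands still between calls to the robot, and variables do not carry over. Pictures are saved under pics/ and viewed, about 8 in all and at most 12, crops included, and the job is handed in when it is done.

Besides the shell and the picture viewer there is one more tool, called after ">>>" as name(argument=value, ...) on one line, values as JSON. play_rows: Moves the arm, as the interface text tells. Its arguments: {"type":"object","properties":{"commands":{"type":"array","items":{"type":"object","properties":{"travel":{"type":"array","items":{"type":"number"}},"delta_rot":{"type":"array","items":{"type":"number"}},"hand":{"type":"number"}}}}},"required":["commands"]}

```bash
mkdir -p pics; ls; cat > h.py <<'E'
import numpy as np, cv2
from cell import r
def world(im,uv):
    uv=np.atleast_2d(uv).astype(float)
    d=im['depth'][uv[:,1].astype(int),uv[:,0].astype(int)]
    q=np.c_[(uv[:,0]-im['cx'])/im['fx'],(uv[:,1]-im['cy'])/im['fy']]
    s=q.copy()
    for _ in range(10): s=q/(1+im['k1']*(s**2).sum(1,keepdims=True))
    P=np.c_[s,np.ones(len(s))]*d[:,None]
    return (P-im['t'])@np.array(im['R']), d
E
python3 - <<'E'
from h import *
o=r.observe(); print(o, r.tips_ahead)
ims={n:r.get_image(n) for n in('scene','side')}
cv2.imwrite('pics/a.png',np.vstack([ims['scene']['pixels']]))
cv2.imwrite('pics/b.png',ims['side']['pixels'])
for n,im in ims.items():
    for k in('switch_box','key1','ink_bottle','marker','side_cutters','masking_roll'):
        for c in r.cut_out(k,n)[:5]:
            v,u=np.nonzero(c['region'])
            if len(u)==0: continue
            P,d=world(im,np.c_[u,v]);P=P[d>0]
            print(n,k,round(c['p'],2),np.round(c['box']),len(P),np.round(np.median(P,0),4) if len(P) else '',np.round(np.percentile(P,[3,97],axis=0),3).tolist() if len(P) else '')
E
```

```text
pics
{'time_s': 0.0, 'joints': array([ 1.28481221,  0.69001065, -0.19450456,  1.56638473,  0.15729577,
        0.90249473, -0.21510508]), 'qvel': array([-1.73223576e-03, -9.45637559e-05, -9.85901419e-04, -3.83316074e-04,
       -8.27613405e-05,  1.03174960e-03, -3.70757228e-04]), 'joint_efforts': array([ 5.05182707e-04, -5.39601803e+01, -1.26651809e+00, -1.58544266e+01,
        9.03684238e-03,  9.34209209e-03, -5.37511113e-06]), 'position': array([ 0.19622163, -0.59271844,  0.24445631]), 'tool_rot': array([-3.13969143e+00,  1.39597578e-04,  3.19858678e-01]), 'wrist_force': array([ 0.70471334,  0.04905371, -0.03812848]), 'wrist_torque': array([-0.00591249,  0.04574336, -0.08381911]), 'opening': 1.0038839752771946} 0.014
scene switch_box 0.95 [190. 185. 291. 256.] 4212 [0.4566 0.2003 0.04  ] [[0.415, 0.083, 0.006], [0.532, 0.274, 0.065]]
scene key1 0.85 [230. 203. 254. 224.] 329 [0.4646 0.1978 0.0551] [[0.448, 0.175, 0.042], [0.492, 0.211, 0.058]]
scene key1 0.8 [242. 193. 270. 211.] 422 [0.4581 0.1527 0.0585] [[0.438, 0.108, 0.041], [0.488, 0.162, 0.065]]
scene key1 0.64 [208. 210. 23
[... 1346 characters left out ...]
nk_bottle 0.64 [233. 135. 247. 171.] 349 [ 0.5658 -0.0636  0.0456] [[0.553, -0.075, 0.005], [0.581, -0.057, 0.094]]
side marker 0.86 [266. 225. 301. 269.] 347 [0.3998 0.2191 0.0125] [[0.379, 0.157, 0.003], [0.42, 0.276, 0.015]]
side marker 0.15 [235. 136. 246. 171.] 363 [ 0.5663 -0.0639  0.0458] [[0.553, -0.077, 0.004], [0.584, -0.057, 0.094]]
side side_cutters 0.83 [293. 187. 318. 218.] 332 [0.3642 0.0652 0.0087] [[0.349, -0.0, 0.003], [0.394, 0.112, 0.012]]
side masking_roll 0.69 [249. 266. 304. 318.] 1736 [0.3924 0.359  0.0213] [[0.348, 0.304, 0.001], [0.44, 0.399, 0.025]]
side masking_roll 0.32 [244. 208. 269. 229.] 282 [0.4654 0.1955 0.0542] [[0.448, 0.176, 0.041], [0.49, 0.209, 0.057]]
```

```bash
python3 - <<'E'
from h import *
A=[]
v,u=np.mgrid[0:384,0:512]; uv=np.c_[u.ravel(),v.ravel()]
for n in('scene','side'):
    im=r.get_image(n)
    P,d=world(im,uv); white=im['pixels'].reshape(-1,3).min(1)>120
    m=(d>0)&(P[:,2]>.052)&(P[:,2]<.068)&(abs(P[:,0]-.466)<.06)&(P[:,1]>.06)&(P[:,1]<.29)
    Q=P[m]
    lab=cv2.connectedComponents((m&white).reshape(384,512).astype(np.uint8))[1].ravel()
    for l in range(1,lab.max()+1):
        p=P[lab==l]
        if len(p)<40: continue
        rc=cv2.minAreaRect(p[:,:2].astype(np.float32)*1000); print(n,len(p),np.round(p.mean(0),4),np.round(np.percentile(p[:,2],[10,50,90]),4),rc)
    m=(d>0)&(P[:,2]>.1)&(P[:,0]>-.1)&(P[:,0]<1)&(P[:,1]<0)&(P[:,1]>-.6)
    c=(d>0)&(P[:,2]>.22)&(P[:,2]<.245)&(P[:,0]>.1)&(P[:,0]<1)&(P[:,1]<0)
    print('cab',c.sum(),np.round(np.percentile(P[c],[2,98],axis=0),3).tolist())
cv2.imwrite('pics/ab.png',np.hstack([cv2.imread('pics/a.png')[60:340,100:480],cv2.imread('pics/b.png')[60:340,100:480]]))
E
```

```text
scene 187 [0.4494 0.0963 0.0636] [0.0613 0.0639 0.0654] ((451.58856201171875, 93.22413635253906), (38.042762756347656, 43.62685775756836), 82.11668395996094)
scene 215 [0.4595 0.1434 0.0631] [0.0604 0.0637 0.0652] ((458.56219482421875, 133.77938842773438), (52.67084884643555, 43.42072296142578), 76.25098419189453)
scene 219 [0.4691 0.1942 0.056 ] [0.0541 0.0562 0.0576] ((471.1783447265625, 192.41470336914062), (35.75627899169922, 44.712379455566406), 76.74199676513672)
scene 249 [0.4782 0.2429 0.0633] [0.0609 0.0638 0.0651] ((480.58465576171875, 240.35806274414062), (35.87656784057617, 46.61069107055664), 79.23856353759766)
cab 214 [[0.124, -2.137, 0.22], [0.497, -0.184, 0.244]]
side 158 [0.4518 0.0936 0.0626] [0.061  0.0626 0.0639] ((452.73028564453125, 92.77002716064453), (34.13877868652344, 42.076663970947266), 78.37385559082031)
side 179 [0.4614 0.1424 0.0626] [0.0611 0.0627 0.0638] ((461.40777587890625, 140.55545043945312), (35.45614242553711, 42.84077453613281), 76.07169342041016)
side 198 [0.4709 0.1913 0.0548] [0.0536 0.0548 0.0562] ((471.23199462890625, 189.54592895507812), (35.54996109008789, 42.75720977783203), 83.80745697021484)
side 229 [0.4804 0.2401 0.0625] [0.0608 0.0625 0.0638] ((481.09967041015625, 238.58572387695312), (33.30908203125, 43.216243743896484), 78.27879333496094)
cab 56 [[0.177, -0.639, 0.221], [0.5, -0.186, 0.245]]
```

View pics/a.png

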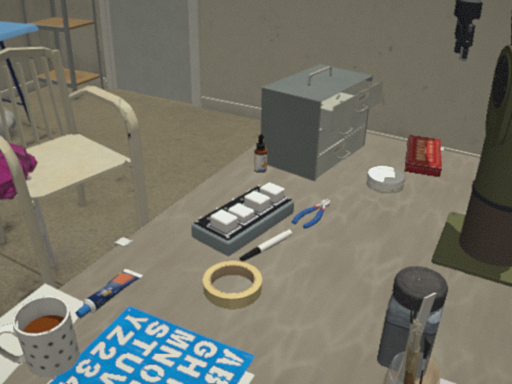

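View pics/b.png

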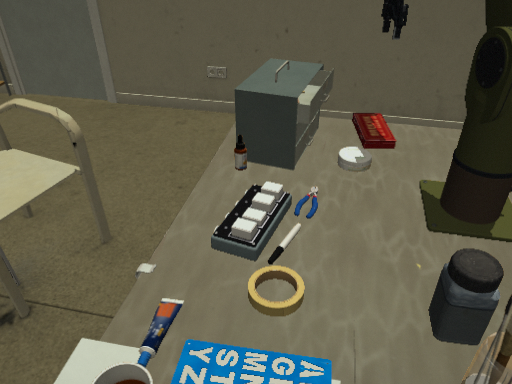

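>>> play_rows(commands=[{"travel": [0,0,-20],"delta_rot": [0,0,0],"hand": 1},{"travel": [0,0,-25],"delta_rot": [0,0,0],"hand": 1},{"travel": [0,0,-25],"delta_rot": [0,0,0],"hand": 1},{"travel": [0,0,-25],"delta_rot": [0,0,0],"hand": 1},{"travel": [0,0,-25],"delta_rot": [0,0,0],"hand": 1},{"travel": [0,0,-25],"delta_rot": [0,0,0],"hand": 1},{"travel": [0,0,-25],"delta_rot": [0,0,0],"hand": 1},{"travel": [0,0,-10],"delta_rot": [0,0,0],"hand": 1}])

```text
time_s: 1.47
position: [0.1955, -0.5911, 0.4293]
tool_rot: [-3.131, 0.0, 0.321]
wrist_force: [0.6, -0.3, 0.6]
opening: 0.005
```

>>> play_rows(commands=[{"travel": [30,-20,0],"delta_rot": [0,0,0],"hand": 1},{"travel": [30,-20,0],"delta_rot": [0,0,0],"hand": 1},{"travel": [30,-20,0],"delta_rot": [0,0,0],"hand": 1},{"travel": [30,-20,0],"delta_rot": [0,0,0],"hand": 1},{"travel": [30,-20,0],"delta_rot": [0,0,0],"hand": 1},{"travel": [30,-20,0],"delta_rot": [0,0,0],"hand": 1},{"travel": [30,-20,0],"delta_rot": [0,0,0],"hand": 1},{"travel": [30,-20,0],"delta_rot": [0,0,0],"hand": 1},{"travel": [30,-20,0],"delta_rot": [0,0,0],"hand": 1},{"travel": [30,-20,0],"delta_rot": [0,0,0],"hand": 1}])

```text
time_s: 2.3
position: [0.4203, -0.3067, 0.4328]
tool_rot: [3.137, 0.005, 0.298]
wrist_force: [1.2, -0.2, -0.8]
opening: 0.002
```

```bash
python3 -c "
from h import *
o=r.observe();print(o['joints'],o['position'],o['tool_rot'],o['wrist_force'])"
```

```text
[ 0.72579372  0.36528204 -0.28410196  1.57060705  0.11397191  1.22178989
 -0.85257584] [ 0.42031868 -0.30672688  0.43279353] [3.13703939 0.00505356 0.29785549] [ 1.20629632 -0.16917879 -0.777885  ]
```

>>> play_rows(commands=[{"travel": [14,-34,0],"hand": 1,"delta_rot": [0,0,0]},{"travel": [14,-34,0],"hand": 1,"delta_rot": [0,0,0]},{"travel": [14,-34,0],"hand": 1,"delta_rot": [0,0,0]},{"travel": [14,-34,0],"hand": 1,"delta_rot": [0,0,0]},{"travel": [14,-34,0],"hand": 1,"delta_rot": [0,0,0]},{"travel": [14,-34,0],"hand": 1,"delta_rot": [0,0,0]},{"travel": [14,-34,0],"hand": 1,"delta_rot": [0,0,0]},{"travel": [14,-34,0],"hand": 1,"delta_rot": [0,0,0]},{"travel": [14,-34,0],"hand": 1,"delta_rot": [0,0,0]},{"travel": [14,-34,0],"hand": 1,"delta_rot": [0,0,0]}])

```text
time_s: 3.13
position: [0.4564, 0.0771, 0.4318]
tool_rot: [3.133, -0.002, 0.299]
wrist_force: [1.2, 0.7, 0.2]
opening: 0.001
```

>>> play_rows(commands=[{"travel": [0,0,0],"hand": 1,"delta_rot": [0,0,-6.9]},{"travel": [0,0,0],"hand": 1,"delta_rot": [0,0,-6.9]},{"travel": [0,0,0],"hand": 1,"delta_rot": [0,0,-6.9]},{"travel": [0,0,0],"hand": 1,"delta_rot": [0,0,-6.9]},{"travel": [0,0,0],"hand": 1,"delta_rot": [0,0,-6.9]},{"travel": [0,0,0],"hand": 1,"delta_rot": [0,0,-6.9]},{"travel": [0,0,0],"hand": 1,"delta_rot": [0,0,-6.9]},{"travel": [0,0,0],"hand": 1,"delta_rot": [0,0,-6.9]},{"travel": [0,0,0],"hand": 1,"delta_rot": [0,0,-6.9]}])

```text
time_s: 3.88
position: [0.4542, 0.0927, 0.4335]
tool_rot: [3.133, 0.0, 1.425]
wrist_force: [0.4, 0.3, 0.1]
opening: -0.0
```

```bash
cat > to.py <<'E'
# travel in tool axes (mm) to a world point, rotation vector (deg) to upright with yaw 1.38
import sys
from h import *
from scipy.spatial.transform import Rotation as T
o=r.observe(); R=T.from_euler('xyz',o['tool_rot'])
print(np.round(o['joints'],2),np.round(o['position'],4),np.round(o['tool_rot'],3),np.round(o['wrist_force'],2))
if len(sys.argv)>3:
    X=np.array(list(map(float,sys.argv[1:4])))
    print('travel',np.round(R.inv().apply(X-o['position'])*1000,1),'rot',np.round((R.inv()*T.from_euler('xyz',[np.pi,0,1.38])).as_rotvec(degrees=True),2))
E
python3 to.py .480 .240 .16
```

```text
[ 0.21  0.31 -0.71  1.71  0.22  1.2  -0.71] [0.4542 0.0927 0.4335] [3.133 0.    1.425] [0.44 0.31 0.14]
travel [149.6   1.9 273.5] rot [ 0.48 -0.    2.59]
```

>>> play_rows(commands=[{"travel": [17,0,30],"hand": 1,"delta_rot": [0,0,0.3]},{"travel": [17,0,30],"hand": 1,"delta_rot": [0,0,0.3]},{"travel": [17,0,30],"hand": 1,"delta_rot": [0,0,0.3]},{"travel": [17,0,30],"hand": 1,"delta_rot": [0,0,0.3]},{"travel": [17,0,30],"hand": 1,"delta_rot": [0,0,0.3]},{"travel": [17,0,30],"hand": 1,"delta_rot": [0,0,0.3]},{"travel": [17,0,30],"hand": 1,"delta_rot": [0,0,0.3]},{"travel": [17,0,30],"hand": 1,"delta_rot": [0,0,0.3]},{"travel": [6,0,10],"hand": 1,"delta_rot": [0,0,0]},{"travel": [0,0,0],"hand": 1,"delta_rot": [0,0,0]}])

```text
time_s: 4.72
position: [0.4876, 0.2367, 0.1767]
tool_rot: [3.12, -0.004, 1.38]
wrist_force: [-0.1, -0.0, 1.0]
opening: 0.004
```

```bash
python3 to.py .480 .240 .088; python3 - <<'E'
from h import *
im=r.get_image('wrist');cv2.imwrite('pics/w.png',im['pixels'])
for c in r.cut_out('key1','wrist')[:5]:
    v,u=np.nonzero(c['region']);P,d=world(im,np.c_[u,v]);P=P[(d>0)&(P[:,2]>.052)&(P[:,2]<.068)]
    if len(P)>30:print(round(c['p'],2),np.round(c['box']),len(P),np.round(np.median(P,0),4),cv2.minAreaRect(P[:,:2].astype(np.float32)*1000))
E
```

```text
[-0.24  0.71 -0.5   1.89  0.56  0.66 -1.28] [0.4876 0.2367 0.1767] [ 3.12  -0.004  1.38 ] [-0.11 -0.01  1.  ]
travel [  1.4 -10.   88.5] rot [ 1.22 -0.21 -0.01]
0.87 [228. 220. 271. 251.] 688 [0.4666 0.1969 0.0556] ((471.09375, 189.90086364746094), (31.255739212036133, 42.029624938964844), 79.35708618164062)
0.75 [252. 306. 264. 327.] 165 [0.4617 0.0881 0.0636] ((461.7854309082031, 89.08062744140625), (29.437244415283203, 10.381277084350586), 78.85582733154297)
0.58 [226. 167. 273. 211.] 1595 [0.4814 0.2395 0.0634] ((481.21826171875, 237.02664184570312), (34.70455551147461, 44.10786056518555), 78.78136444091797)
```

View pics/w.png

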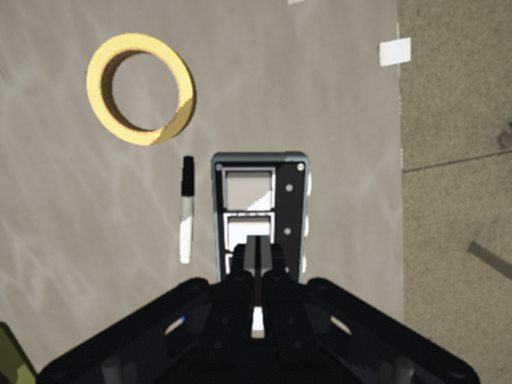

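>>> play_rows(commands=[{"travel": [0,-5,15],"hand": 1,"delta_rot": [1.2,-0.2,0]},{"travel": [0,-3,25],"hand": 1,"delta_rot": [0,0,0]},{"travel": [0,0,20],"hand": 1,"delta_rot": [0,0,0]},{"travel": [0,0,15],"hand": 1,"delta_rot": [0,0,0]},{"travel": [0,0,3],"hand": 1,"delta_rot": [0,0,0]},{"travel": [0,0,0],"hand": 1,"delta_rot": [0,0,0]}])

```text
time_s: 5.32
position: [0.4904, 0.2327, 0.1113]
tool_rot: [3.12, -0.01, 1.366]
wrist_force: [0.5, -0.9, 0.0]
opening: 0.006
```

```bash
python3 to.py .481 .239 .084
```

```text
[-0.29  0.81 -0.41  1.94  0.65  0.51 -1.36] [0.4904 0.2327 0.1113] [ 3.12  -0.01   1.366] [ 0.53 -0.87  0.01]
travel [  4.  -11.1  27.1] rot [ 1.24 -0.58 -0.79]
```

>>> play_rows(commands=[{"travel": [2,-6,8],"hand": 1,"delta_rot": [0.8,-0.4,-0.5]},{"travel": [2,-5,8],"hand": 1,"delta_rot": [0.8,-0.4,-0.5]},{"travel": [1,-3,5],"hand": 1,"delta_rot": [0.5,-0.3,0]},{"travel": [0,0,2],"hand": 1,"delta_rot": [0,0,0]}])

```text
time_s: 5.65
position: [0.4804, 0.2409, 0.092]
tool_rot: [-3.131, 0.005, 1.382]
wrist_force: [-0.4, 0.5, 0.7]
opening: -0.002
```

```bash
python3 to.py .481 .239 .084
```

```text
[-0.3   0.84 -0.41  1.93  0.65  0.51 -1.36] [0.4804 0.2409 0.092 ] [-3.131  0.005  1.382] [-0.45  0.49  0.7 ]
travel [-1.7  1.1  8. ] rot [-0.63  0.31  0.1 ]
```

>>> play_rows(commands=[{"travel": [-1,0,4],"hand": 1,"delta_rot": [-0.4,0.2,0]},{"travel": [0,0,4],"hand": 1,"delta_rot": [0,0,0]},{"travel": [0,0,2],"hand": 1,"delta_rot": [0,0,0]}])

```text
time_s: 5.9
position: [0.4802, 0.2407, 0.0814]
tool_rot: [-3.138, 0.0, 1.382]
wrist_force: [-0.3, -1.4, 0.3]
opening: -0.001
```

>>> play_rows(commands=[{"travel": [0,0,2],"hand": 1,"delta_rot": [0,0,0]}])

```text
time_s: 5.98
position: [0.4801, 0.2405, 0.0791]
tool_rot: [-3.138, 0.001, 1.383]
wrist_force: [-0.1, 0.0, -0.8]
opening: 0.0
```

>>> play_rows(commands=[{"travel": [0,0,1.5],"hand": 1,"delta_rot": [0,0,0]}])

```text
time_s: 6.07
position: [0.48, 0.2405, 0.0773]
tool_rot: [-3.138, 0.001, 1.383]
wrist_force: [-0.7, 0.6, 2.6]
opening: -0.001
```

>>> play_rows(commands=[{"travel": [0,0,1.2],"hand": 1,"delta_rot": [0,0,0]}])

```text
time_s: 6.15
position: [0.48, 0.2405, 0.0761]
tool_rot: [-3.138, 0.001, 1.383]
wrist_force: [-0.6, -1.3, 2.2]
opening: 0.002
```

>>> play_rows(commands=[{"travel": [0,0,1],"hand": 1,"delta_rot": [0,0,0]}])

```text
time_s: 6.23
position: [0.48, 0.2405, 0.0752]
tool_rot: [-3.139, 0.001, 1.383]
wrist_force: [-0.8, -0.0, 3.1]
opening: -0.001
```

>>> play_rows(commands=[{"travel": [0,0,-8],"hand": 1,"delta_rot": [0,0,0]},{"travel": [0,0,-8],"hand": 1,"delta_rot": [0,0,0]},{"travel": [-16,0,0],"hand": 1,"delta_rot": [0,0,0]},{"travel": [-16,0,0],"hand": 1,"delta_rot": [0,0,0]},{"travel": [-12,0,0],"hand": 1,"delta_rot": [0,0,0]},{"travel": [-3,0,0],"hand": 1,"delta_rot": [0,0,0]}])

```text
time_s: 6.73
position: [0.4717, 0.1938, 0.0945]
tool_rot: [-3.141, -0.002, 1.384]
wrist_force: [-0.6, -0.6, 0.0]
opening: -0.002
```

```bash
python3 to.py .471 .190 .080
```

```text
[-0.25  0.81 -0.38  2.02  0.7   0.43 -1.35] [0.4717 0.1938 0.0945] [-3.141e+00 -2.000e-03  1.384e+00] [-0.62 -0.61  0.  ]
travel [-3.9  0.  14.5] rot [-0.05 -0.13  0.25]
```

>>> play_rows(commands=[{"travel": [-3,0,6],"hand": 1,"delta_rot": [0,0,0]},{"travel": [0,0,5],"hand": 1,"delta_rot": [0,0,0]},{"travel": [0,0,2],"hand": 1,"delta_rot": [0,0,0]}])

```text
time_s: 6.98
position: [0.4716, 0.189, 0.0812]
tool_rot: [3.142, -0.003, 1.382]
wrist_force: [-0.2, 0.4, -0.1]
opening: 0.002
```

>>> play_rows(commands=[{"travel": [0,0,2],"hand": 1,"delta_rot": [0,0,0]}])

```text
time_s: 7.07
position: [0.4716, 0.1893, 0.0786]
tool_rot: [-3.141, -0.003, 1.382]
wrist_force: [0.7, 0.1, 0.2]
opening: 0.002
```

>>> play_rows(commands=[{"travel": [0,0,1.5],"hand": 1,"delta_rot": [0,0,0]}])

```text
time_s: 7.15
position: [0.4715, 0.1899, 0.0765]
tool_rot: [-3.141, -0.003, 1.383]
wrist_force: [0.0, 0.1, -0.0]
opening: -0.002
```

>>> play_rows(commands=[{"travel": [0,0,1.5],"hand": 1,"delta_rot": [0,0,0]}])

```text
time_s: 7.23
position: [0.4714, 0.1906, 0.0746]
tool_rot: [-3.141, -0.003, 1.383]
wrist_force: [0.0, -0.2, -0.1]
opening: 0.004
```

>>> play_rows(commands=[{"travel": [0,0,1.5],"hand": 1,"delta_rot": [0,0,0]}])

```text
time_s: 7.32
position: [0.4714, 0.1911, 0.0728]
tool_rot: [-3.14, -0.004, 1.384]
wrist_force: [-0.1, 0.8, 0.8]
opening: -0.001
```

>>> play_rows(commands=[{"travel": [0,0,1],"hand": 1,"delta_rot": [0,0,0]}])

```text
time_s: 7.4
position: [0.4713, 0.1916, 0.0715]
tool_rot: [-3.14, -0.004, 1.384]
wrist_force: [0.3, 0.2, -0.3]
opening: 0.0
```

>>> play_rows(commands=[{"travel": [0,0,1],"hand": 1,"delta_rot": [0,0,0]}])

```text
time_s: 7.48
position: [0.4713, 0.192, 0.0704]
tool_rot: [-3.14, -0.004, 1.385]
wrist_force: [0.0, 0.6, 0.5]
opening: -0.0
```

>>> play_rows(commands=[{"travel": [0,0,0.5],"hand": 1,"delta_rot": [0,0,0]}])

```text
time_s: 7.57
position: [0.4713, 0.192, 0.07]
tool_rot: [-3.14, -0.004, 1.385]
wrist_force: [-0.6, -1.5, 5.7]
opening: -0.002
```

>>> play_rows(commands=[{"travel": [0,0,-10],"hand": 1,"delta_rot": [0,0,0]},{"travel": [0,0,-10],"hand": 1,"delta_rot": [0,0,0]},{"travel": [0,0,-3],"hand": 1,"delta_rot": [0,0,0]},{"travel": [-16,0,0],"hand": 1,"delta_rot": [0,0,0]},{"travel": [-16,0,0],"hand": 1,"delta_rot": [0,0,0]},{"travel": [-14,0,0],"hand": 1,"delta_rot": [0,0,0]},{"travel": [-3,0,0],"hand": 1,"delta_rot": [0,0,0]}])

```text
time_s: 8.15
position: [0.4609, 0.1398, 0.0926]
tool_rot: [-3.14, -0.003, 1.386]
wrist_force: [-0.7, -1.8, -0.6]
opening: -0.0
```

```bash
python3 to.py .461 .141 .080
```

```text
[-0.17  0.8  -0.35  2.11  0.75  0.36 -1.32] [0.4609 0.1398 0.0926] [-3.140e+00 -3.000e-03  1.386e+00] [-0.71 -1.83 -0.59]
travel [ 1.2 -0.1 12.7] rot [-0.11 -0.19  0.37]
```

>>> play_rows(commands=[{"travel": [1,0,6],"hand": 1,"delta_rot": [0,0,0]},{"travel": [0,0,4],"hand": 1,"delta_rot": [0,0,0]},{"travel": [0,0,1.5],"hand": 1,"delta_rot": [0,0,0]}])

```text
time_s: 8.4
position: [0.4604, 0.1371, 0.0798]
tool_rot: [-3.139, -0.001, 1.382]
wrist_force: [-0.7, -1.0, 0.8]
opening: 0.001
```

>>> play_rows(commands=[{"travel": [0,0,1.5],"hand": 1,"delta_rot": [0,0,0]}])

```text
time_s: 8.48
position: [0.4603, 0.1374, 0.0777]
tool_rot: [-3.138, -0.001, 1.382]
wrist_force: [1.0, -1.0, 1.9]
opening: 0.003
```

>>> play_rows(commands=[{"travel": [0,0,1.2],"hand": 1,"delta_rot": [0,0,0]}])

```text
time_s: 8.57
position: [0.4603, 0.1375, 0.0761]
tool_rot: [-3.138, -0.0, 1.383]
wrist_force: [1.0, -2.2, 3.0]
opening: 0.002
```

>>> play_rows(commands=[{"travel": [0,0,1],"hand": 1,"delta_rot": [0,0,0]}])

```text
time_s: 8.65
position: [0.4603, 0.1375, 0.075]
tool_rot: [-3.138, 0.0, 1.383]
wrist_force: [-0.4, -1.0, 3.7]
opening: -0.001
```

>>> play_rows(commands=[{"travel": [0,0,-8],"hand": 1,"delta_rot": [0,0,0]},{"travel": [0,0,-8],"hand": 1,"delta_rot": [0,0,0]},{"travel": [-16,0,0],"hand": 1,"delta_rot": [0,0,0]},{"travel": [-16,0,0],"hand": 1,"delta_rot": [0,0,0]},{"travel": [-11,0,0],"hand": 1,"delta_rot": [0,0,0]},{"travel": [-1,0,0],"hand": 1,"delta_rot": [0,0,0]}])

```text
time_s: 9.15
position: [0.4518, 0.0928, 0.0931]
tool_rot: [-3.139, -0.003, 1.386]
wrist_force: [-0.9, -0.2, 0.5]
opening: -0.002
```

```bash
python3 to.py .452 .093 .080
```

```text
[-0.1   0.78 -0.32  2.17  0.8   0.31 -1.29] [0.4518 0.0928 0.0931] [-3.139e+00 -3.000e-03  1.386e+00] [-0.87 -0.23  0.48]
travel [ 0.2  0.2 13.1] rot [-0.14 -0.16  0.36]
```

>>> play_rows(commands=[{"travel": [2,0,6],"hand": 1,"delta_rot": [0,0,0]},{"travel": [0,0,4],"hand": 1,"delta_rot": [0,0,0]},{"travel": [0,0,1.5],"hand": 1,"delta_rot": [0,0,0]}])

```text
time_s: 9.4
position: [0.452, 0.0927, 0.0809]
tool_rot: [-3.139, -0.003, 1.382]
wrist_force: [0.2, 0.2, -0.2]
opening: 0.002
```

>>> play_rows(commands=[{"travel": [0,0,1.5],"hand": 1,"delta_rot": [0,0,0]}])

```text
time_s: 9.48
position: [0.4519, 0.0931, 0.0789]
tool_rot: [-3.139, -0.003, 1.383]
wrist_force: [0.9, 0.9, 0.1]
opening: 0.0
```

>>> play_rows(commands=[{"travel": [0,0,1.2],"hand": 1,"delta_rot": [0,0,0]}])

```text
time_s: 9.57
position: [0.4519, 0.0934, 0.0773]
tool_rot: [-3.138, -0.002, 1.384]
wrist_force: [-0.7, -1.8, 2.9]
opening: 0.001
```

>>> play_rows(commands=[{"travel": [0,0,1.2],"hand": 1,"delta_rot": [0,0,0]}])

```text
time_s: 9.65
position: [0.4519, 0.0934, 0.0758]
tool_rot: [-3.138, -0.002, 1.384]
wrist_force: [-0.1, -1.6, 2.9]
opening: -0.0
```

>>> play_rows(commands=[{"travel": [0,0,1],"hand": 1,"delta_rot": [0,0,0]}])

```text
time_s: 9.73
position: [0.4518, 0.0934, 0.0747]
tool_rot: [-3.138, -0.001, 1.384]
wrist_force: [-0.6, -1.3, 3.0]
opening: 0.003
```

>>> play_rows(commands=[{"travel": [0,0,-10],"hand": 1,"delta_rot": [0,0,0]},{"travel": [0,0,-10],"hand": 1,"delta_rot": [0,0,0]},{"travel": [16,0,0],"hand": 1,"delta_rot": [0,0,0]},{"travel": [20,0,0],"hand": 1,"delta_rot": [0,0,0]},{"travel": [20,0,0],"hand": 1,"delta_rot": [0,0,0]},{"travel": [20,0,0],"hand": 1,"delta_rot": [0,0,0]},{"travel": [16,0,0],"hand": 1,"delta_rot": [0,0,0]},{"travel": [3,0,0],"hand": 1,"delta_rot": [0,0,0]}])

```text
time_s: 10.4
position: [0.4702, 0.1976, 0.0939]
tool_rot: [-3.137, -0.008, 1.385]
wrist_force: [-0.0, 1.0, -0.6]
opening: -0.002
```

```bash
python3 to.py .471 .190 .073
```

```text
[-0.25  0.82 -0.39  2.02  0.7   0.43 -1.36] [0.4702 0.1976 0.0939] [-3.137 -0.008  1.385] [-0.04  1.05 -0.61]
travel [-7.4  2.3 20.8] rot [-0.26 -0.44  0.3 ]
```

>>> play_rows(commands=[{"travel": [-6,2,5],"hand": 1,"delta_rot": [0,0,0]},{"travel": [-1,0,7],"hand": 1,"delta_rot": [0,0,0]},{"travel": [0,0,6],"hand": 1,"delta_rot": [0,0,0]},{"travel": [0,0,2],"hand": 1,"delta_rot": [0,0,0]}])

```text
time_s: 10.73
position: [0.4701, 0.1906, 0.0713]
tool_rot: [-3.137, -0.008, 1.387]
wrist_force: [-0.0, -0.7, -0.5]
opening: 0.0
```

>>> play_rows(commands=[{"travel": [0,0,2.5],"hand": 1,"delta_rot": [0,0,0]},{"travel": [0,0,2.5],"hand": 1,"delta_rot": [0,0,0]}])

```text
time_s: 10.9
position: [0.47, 0.1901, 0.0659]
tool_rot: [-3.136, -0.009, 1.386]
wrist_force: [-2.1, 0.6, 9.4]
opening: 0.001
```

>>> play_rows(commands=[{"travel": [0,0,1.5],"hand": 1,"delta_rot": [0,0,0]}])

```text
time_s: 10.98
position: [0.47, 0.1901, 0.0646]
tool_rot: [-3.137, -0.009, 1.386]
wrist_force: [-2.1, 0.5, 10.6]
opening: -0.001
```

>>> play_rows(commands=[{"travel": [0,0,0.7],"hand": 1,"delta_rot": [0,0,0]}])

```text
time_s: 11.07
position: [0.47, 0.1902, 0.0645]
tool_rot: [-3.138, -0.01, 1.386]
wrist_force: [-2.3, 0.1, 15.6]
opening: -0.004
```

>>> play_rows(commands=[{"travel": [0,0,-6],"hand": 1,"delta_rot": [0,0,0]},{"travel": [0,0,-15],"hand": 1,"delta_rot": [0,0,0]},{"travel": [0,0,-25],"hand": 1,"delta_rot": [0,0,0]},{"travel": [0,0,-30],"hand": 1,"delta_rot": [0,0,0]},{"travel": [0,0,-30],"hand": 1,"delta_rot": [0,0,0]},{"travel": [0,0,-30],"hand": 1,"delta_rot": [0,0,0]},{"travel": [0,0,-20],"hand": 1,"delta_rot": [0,0,0]},{"travel": [0,0,0],"hand": 1,"delta_rot": [0,0,0]}])

```text
time_s: 11.73
position: [0.4689, 0.1828, 0.2249]
tool_rot: [-3.134, -0.003, 1.38]
wrist_force: [0.5, 0.9, -0.3]
opening: 0.0
```

```bash
python3 - <<'E'
from h import *
v,u=np.mgrid[0:384,0:512]; uv=np.c_[u.ravel(),v.ravel()]
for n in('scene','side'):
    im=r.get_image(n); P,d=world(im,uv); cv2.imwrite(f'pics/end_{n}.png',im['pixels'])
    for c in [(.481,.239),(.471,.190),(.461,.141),(.452,.093)]:
        m=(d>0)&(np.hypot(P[:,0]-c[0],P[:,1]-c[1])<.012)&(P[:,2]>.03)&(P[:,2]<.075)
        print(n,c,m.sum(),np.round(np.median(P[m,2]),4) if m.any() else '')
    for k in('ink_bottle','marker','side_cutters','masking_roll'):
        for c in r.cut_out(k,n)[:1]:
            q=P[c['region'].ravel()&(d>0)]; print(n,k,round(c['p'],2),np.round(np.median(q,0),4))
E
```

```text
scene (0.481, 0.239) 64 0.0641
scene (0.471, 0.19) 59 0.0644
scene (0.461, 0.141) 53 0.0645
scene (0.452, 0.093) 51 0.0641
scene ink_bottle 0.85 [ 0.5631 -0.0617  0.0422]
scene marker 0.93 [0.3982 0.219  0.013 ]
scene side_cutters 0.77 [0.3648 0.0656 0.0098]
scene masking_roll 0.73 [0.3998 0.2245 0.013 ]
side (0.481, 0.239) 72 0.063
side (0.471, 0.19) 62 0.0629
side (0.461, 0.141) 54 0.063
side (0.452, 0.093) 50 0.0628
side ink_bottle 0.76 [ 0.5659 -0.0638  0.0462]
side marker 0.6 [0.3998 0.2192 0.0127]
side side_cutters 0.59 [0.3673 0.0664 0.0084]
side masking_roll 0.79 [0.3928 0.3601 0.0215]
```

View pics/end_side.png

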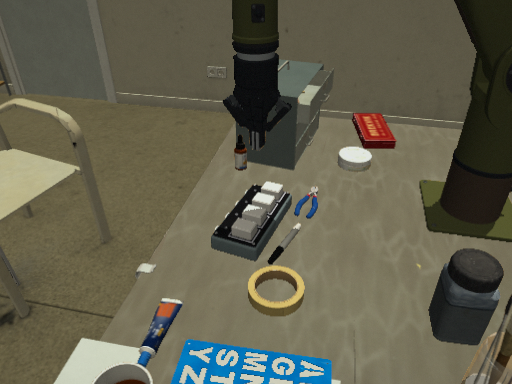

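The side view shows all four keys level, from (243,228) to (272,188). The bystanders haven't moved and the gripper is clear above the box.

```bash
python3 -c "
from h import *
print(r.finish_job())"
```

```text
the job is handed in; nothing more can be done
None
```

I tapped the four keys from left to right with the closed fingertips, found key2 latched, then pressed it fully down and released it. All four keys now stand raised, and the job was handed in at about 12 s.

- **Taps:** key1, key3 and key4 each gave softly at about 3–3.7 N and were pushed in only about 3 mm, well under half travel. Key2 was hard at the latched height of 56 mm. The reading there reached 5.7 N, right at the limit given for a latched key, so I stopped; the key had not moved.
- **Release:** I pressed key2 down to about 50.5 mm. The force peaked at 15.6 N against the end stop. I then lifted straight up, clear of everything.
- **Last checks:** both cameras put all four keys at the same height, 64 mm in the scene camera and 63 mm in the side camera. The marker, side cutters, tape roll and bottle are unmoved to within about 5 mm.
- **Disagreement:** in the last scene picture, the network labelled the marker as the tape roll. The side camera shows the roll still in its place.

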